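Hang the hinged lid back on the ingredient box

TASK

Put the washed lid with the two red hinge knuckles back on the steel ingredient box: carry it over the box by its handle and lower it so that both knuckles drop over the two blue hinge pins together and the lid lies flat on the box. Keep hold of it until it is fully down rather than dropping it, then let go. Leave the plain lid without knuckles where it lies.

Things in the scene. Friction and masses are not known exactly. Their poses are not given: they have to be found in the camera images.
- hinged_lid_handle (a point): Centre of the hinged lid's black handle bar (96 mm along the lid's y, 16 mm wide, 14 mm high; posts at y = +-42 mm, free between; 28 mm of air below it). Lid: white plate 184 (x) x 224 (y) x 5 mm, 0.25 to 0.5 kg, flat on the table; underside 40 mm below this point; plate from 106 mm behind to 78 mm ahead. Centre of mass near the bar. +x points to the knuckles, z up.
- hinged_lid_knuckles (a point): Midpoint of the hinged lid's two red knuckles, where the pin axis lies once seated: 108 mm along the lid's +x from its handle centre and 18 mm below it; same axes. Knuckles: upside-down U's at y = +-70 mm, 24 mm long (y), 35 mm high; slot open below, 40 mm wide (x) at the mouth, level with the lid's underside, narrowing to 28 mm.
- box_hinge (a point): Midpoint of the box's two blue pins, 102 mm above the table: 10 mm thick, level along y, 42 to 96 mm either side, dark brackets at outer ends 112 mm high. Fixed open steel box 160 (x) x 200 (y) x 80 mm high, its centre 120 mm along -x. +x points away from the box, z up. Seated: lid axes match, knuckle point here (play 9 mm x, 14 mm y), plate on the rim.
- plain_lid_handle (a point): Centre of the plain lid's handle bar, a bystander to leave alone: the same white plate and black handle (bar centre 40 mm above its underside, mid-plate), but no red knuckles.

How it is judged:
By the outcome, as a careful person would: the job done as asked, in the order asked, and still so for the second after the job is handed in, with the robot touching nothing.
It also fails if it takes over 45 s, if anything falls off the work surface, if the arm or the gripper's body presses on something with over 40 N, if the wrist force passes 120 N, or if a joint passes its speed limit or range.

ROBOT

A 6-joint arm with a two-finger parallel gripper is mounted at the origin on the work surface. World frame = base frame: x ahead of the robot, y to its left, z up, the work surface at z = 0. Lengths are in m, angles in rad, forces in N, time in s.
With the tool pointing down it reaches from about 0.25 to 0.725 m from the base axis. Payload 4 kg.
Tool frame: the origin (TCP) lies on the centre line of the jaws, within the pads' length; the fingertips stand ahead of it and the grasp point (between the pads) lies 11 mm behind it (bot.tip_extent is the z of the fingertips in the tool frame, in m); z points along the fingers, y is the direction in which the jaws open and shut (so a half turn about z gives the same grasp; the last joint's range is limited). The gripper opens to 85 mm and grips with 20 to 120 N. Pads are 22 mm wide; open, the fingers measure 114 mm over their backs; the gripper's body (76 mm by 85 mm) begins 54 mm behind the grasp point. The pads swing forward as they close: fully open they stand 13 mm farther back than shut.
Start: joints at [1.26, 0.241, 0.005, 1.335, 0, 1.571], TCP at [0.153, 0.476, 0.239] pointing down, gripper open.
Joint ranges: [-2.72, 2.72], [-1.05, 1.87], [-1.09, 1.28], [-1.99, 2.15], [-1.42, 1.44], [-3.14, 3.14]. Speed limits (rad/s): [2.79, 2.79, 3.14, 3.14, 3.14, 3.14].

INTERFACE

Orientations are given as a unit quaternion [x, y, z, w].
In Python, from workcell import bot gives the robot as it stands.
- The arm moves only by the shell command python3 -m jog 'ROWS'. ROWS is JSON, a list that holds one entry, the list of rows, each a list of 7 numbers: the shift along the world's x, y, z in m, then the turn, a rotation vector about the world's x, y, z in degrees, then the closure in counts, from 0 (fully open) to 255 (shut). In form: [[[tx, ty, tz, ax, ay, az, fingers], ...]]. A call has 1 to 10 rows; each row is the pose to reach, as a shift and turn from the pose commanded when the call began; what a row does not reach only later rows make up. A row lasts 1/12 s, in which the tool goes at most 41.7 mm and 7.16 degrees, less where a joint would pass 70% of its speed; a pose out of reach is approached as far as the arm can. A call with a gripper value outside its range is refused whole. The fingers move at their own pace and stop on an object; the grip force is fixed at half the most. Time passes only in rows, so rows that repeat a pose let the fingers close. It gives the time, the measured TCP pose, the force and the opening at its end, in the units of the state.
- bot.get_obs(): the state, without advancing time (a new reading comes with each control period).
- bot.camera(name): name is "side" or "top" or "wrist"; returns the picture (400x640x3 uint8, blue, green, red); there is no depth.
- bot.camera_model(name): a dict with "K" (3x3 intrinsics, pixels), "T" (4x4, takes a point from camera to world coordinates). Camera axes: x right, y down, z forward; pixel columns grow to the right and rows downward; lengths in m; the calibration is good to about 2 mm. The wrist camera is an equidistant fisheye: a pixel r from the principal point sees the ray r / f radians off the axis. A picture is of the moment at which its call begins: read the wrist's pose just before it. camera_model takes no time and is no camera call; for the wrist camera it gives the pose at the moment of the call.
- bot.job_done(): hands the job in, once; it reports no verdict.
The state is a dict: "clock": time; "joint_pos": joint angles; "joint_vel": joint speeds; "tau": joint torques, N m; "eef_pos": TCP position; "tool_rot": TCP orientation; "ft_force": force on the tool from outside, world axes, zero at the start; "ft_torque": the same for the moment, N m; "grip_width": finger opening in m.
Only numpy, scipy, OpenCV 4.12 (cv2) and the standard library are available. Lean on these libraries where they do the work, as an engineer would, in place of code of your own. Each camera call takes 0.05 s, during which the arm holds its last target. There are 200 camera calls.

## Working session

There is one attempt and no reset: what is moved stays moved. The work goes in short steps, Python scripts to look and compute and a shell command to move; the robot and the scene stay as the last step left them, time stands still between calls to the robot, and variables do not carry over. Pictures are saved under pics/ and viewed, about 8 in all and at most 12, crops included, and the job is handed in when it is done.

```bash
mkdir -p pics; python3 - <<'E'
from workcell import bot
import cv2,numpy as np
a=bot.camera("top");b=bot.camera("side")
cv2.imwrite("pics/top0.png",a);cv2.imwrite("pics/side0.png",b)
for n in("top","side"):
    m=bot.camera_model(n);print(n,np.round(m["K"],1).tolist(),np.round(m["T"],3).tolist())
o=bot.get_obs();print(o["clock"],o["eef_pos"],o["tool_rot"],bot.tip_extent,o["ft_force"])
E
```

```text
top [[380.0, 0.0, 319.4], [0.0, 380.0, 196.6], [0.0, 0.0, 1.0]] [[-0.027, -0.996, 0.08, 0.504], [-0.999, 0.026, -0.02, 0.012], [0.018, -0.08, -0.997, 0.902], [0.0, 0.0, 0.0, 1.0]]
side [[432.3, 0.0, 316.6], [0.0, 432.3, 198.9], [0.0, 0.0, 1.0]] [[-0.995, -0.06, 0.077, 0.477], [-0.097, 0.603, -0.792, 0.854], [0.001, -0.795, -0.606, 0.762], [0.0, 0.0, 0.0, 1.0]]
0.1 [0.15274482 0.47552883 0.23848011] [ 1.54779714e-01  9.87948546e-01 -9.44584459e-04 -1.37694524e-04] 0.008 [-0.18312215  0.90305828 -0.19271175]
```

View pics/top0.png

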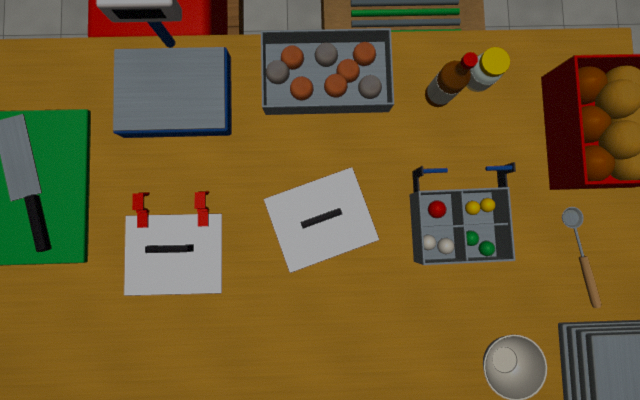

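View pics/side0.png

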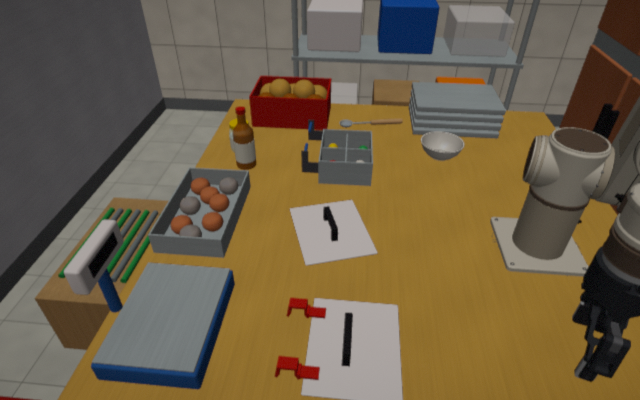

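The top view shows the hinged lid with its handle at about (169,248) and red knuckles at (140,205) and (202,205). The box pins are at about (433,171) and (500,168), with the hinge on the far (+x) side. The plain lid lies between them at (321,218). The side view agrees. Next I measure these.

```bash
cat > h.py <<'E'
from workcell import bot
import cv2,numpy as np
def cast(m,uv,z):
    uv=np.atleast_2d(uv).astype(float);K,T=np.array(m["K"]),np.array(m["T"])
    d=np.c_[uv,np.ones(len(uv))]@np.linalg.inv(K).T@T[:3,:3].T
    return T[:3,3]+d*((z-T[2,3])/d[:,2])[:,None]
def blobs(mask,n=2):
    k,l,s,c=cv2.connectedComponentsWithStats(mask.astype(np.uint8))
    i=1+np.argsort(-s[1:,4])[:n];return [(s[j],c[j],np.argwhere(l==j)[:,::-1]) for j in i]
def sub(im,x0,x1,y0,y1):
    r=np.zeros(im.shape[:2],bool);r[y0:y1,x0:x1]=1;return r
E
python3 - <<'E'
from h import *
a=cv2.imread("pics/top0.png").astype(int);m=bot.camera_model("top");B,G,R=a[...,0],a[...,1],a[...,2]
# plate
W=(a.min(2)>140)&sub(a,110,235,205,310)
s,c,p=blobs(W,1)[0]; r=cv2.minAreaRect(p.astype(np.float32)); q=cast(m,cv2.boxPoints(r),.005)[:,:2]
print("plate",s,"\n",q.round(4),"c",q.mean(0),[np.linalg.norm(q[i]-q[i-1]).round(4) for i in range(4)],[np.degrees(np.arctan2(*(q[i]-q[i-1])[::-1])).round(2) for i in range(4)])
K=(a.max(2)<60)&sub(a,130,215,230,265)
s,c,p=blobs(K,1)[0];print("bar",s,c,cast(m,c,.045)[0].round(4))
Rm=(R>120)&(G<70)&(B<70)&sub(a,120,220,180,235)
for s,c,p in blobs(Rm):print("red",s,c,cast(m,c,.03)[0].round(4))
Bm=(B>90)&(R<70)&(B-R>50)&sub(a,405,525,155,190)
for s,c,p in blobs(Bm,4):
    print("pin",s,c,cast(m,c,.104)[0].round(4),'ends',cast(m,[p[p[:,0]==p[:,0].min()].mean(0)-[.5,0],p[p[:,0]==p[:,0].max()].mean(0)+[.5,0]],.104)[:,:2].round(4).tolist())
cr=cv2.resize(cv2.imread("pics/top0.png")[150:275,400:530],None,fx=5,fy=4.6,interpolation=cv2.INTER_CUBIC);cv2.imwrite("pics/box.png",cr)
E
```

```text
plate [ 125  214   96   81 6858] 
 [[0.3635 0.4471]
 [0.5475 0.4496]
 [0.5416 0.2285]
 [0.3569 0.2298]] c [0.45235976 0.33874154] [np.float64(0.2175), np.float64(0.184), np.float64(0.2211), np.float64(0.1847)] [np.float64(88.25), np.float64(0.76), np.float64(-91.54), np.float64(179.62)]
bar [145 245  48   8 301] [168.30564784 248.55481728] [0.4662 0.3337 0.045 ]
red [132 193  15  35 358] [139.03072626 209.33519553] [0.5561 0.4059 0.03  ]
red [194 192  14  34 344] [200.68895349 208.33430233] [0.5546 0.2663 0.03  ]
pin [424 169  23   3  65] [435.29230769 170.03076923] [ 0.6188 -0.2523  0.104 ] ends [[0.6185, -0.227], [0.6194, -0.2764]]
pin [487 166  25   4  63] [500.06349206 167.23809524] [ 0.6214 -0.3919  0.104 ] ends [[0.6216, -0.3626], [0.6213, -0.4166]]
```

View pics/box.png

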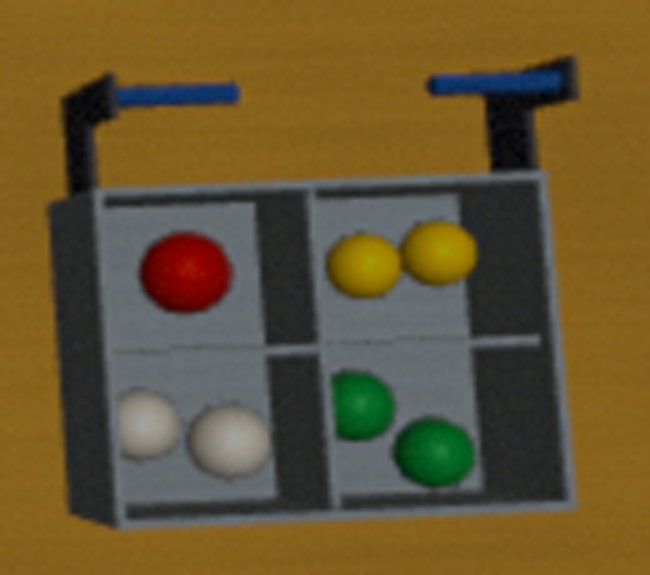

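```bash
python3 -m jog '[[[0.31,-0.14,-0.02,0,0,-70,0],[0.31,-0.14,-0.02,0,0,-70,0],[0.31,-0.14,-0.02,0,0,-70,0],[0.31,-0.14,-0.02,0,0,-70,0],[0.31,-0.14,-0.02,0,0,-70,0],[0.31,-0.14,-0.02,0,0,-70,0],[0.31,-0.14,-0.02,0,0,-70,0],[0.31,-0.14,-0.02,0,0,-70,0],[0.31,-0.14,-0.02,0,0,-70,0],[0.31,-0.14,-0.02,0,0,-70,0]]]'
python3 -m jog '[[[0,0,0,0,0,-3,0],[0,0,0,0,0,-3,0],[0,0,0,0,0,-3,0]]]'
cat >> h.py <<'E'
def wcast(m,uv,z):
    uv=np.atleast_2d(uv).astype(float);K,T=np.array(m["K"]),np.array(m["T"])
    p=(uv-K[:2,2])/[K[0,0],K[1,1]];t=np.linalg.norm(p,axis=1,keepdims=True)
    d=np.c_[np.sin(t)*p/np.maximum(t,1e-9),np.cos(t)]@T[:3,:3].T
    return T[:3,3]+d*((z-T[2,3])/d[:,2])[:,None]
def yaw():
    from scipy.spatial.transform import Rotation as R
    o=bot.get_obs();y=R.from_quat(o["tool_rot"]).as_matrix()[:,1]
    print("t",o["clock"],"tcp",o["eef_pos"].round(4) if hasattr(o["eef_pos"],'round') else o["eef_pos"],"tool y yaw",np.degrees(np.arctan2(y[1],y[0])).round(2),"F",np.round(o["ft_force"],1),"w",o["grip_width"])
E
python3 - <<'E'
from h import *
yaw();m=bot.camera_model("wrist");cv2.imwrite("pics/w1.png",bot.camera("wrist"))
print(np.round(m["K"],1).tolist(),np.round(m["T"],3).tolist());np.savez("w1.npz",K=m["K"],T=m["T"])
E
```

```text
clock: 0.93
eef_pos: [0.4656, 0.3337, 0.2178]
tool_rot: [0.697, 0.717, -0.001, 0.0]
ft_force: [-0.7, 0.9, -0.2]
grip_width: 0.0853
clock: 1.18
eef_pos: [0.4628, 0.3358, 0.2188]
tool_rot: [0.712, 0.703, -0.001, -0.0]
ft_force: [-0.1, 1.1, -0.1]
grip_width: 0.0854
t 1.1833 tcp [0.4628 0.3358 0.2188] tool y yaw -0.74 F [-0.1  1.1 -0.1] w 0.08538564460166453
[[309.7, 0.0, 317.4], [0.0, 309.7, 195.9], [0.0, 0.0, 1.0]] [[1.0, -0.012, -0.005, 0.464], [-0.013, -0.963, -0.27, 0.406], [-0.001, 0.27, -0.963, 0.353], [0.0, 0.0, 0.0, 1.0]]
```

View pics/w1.png

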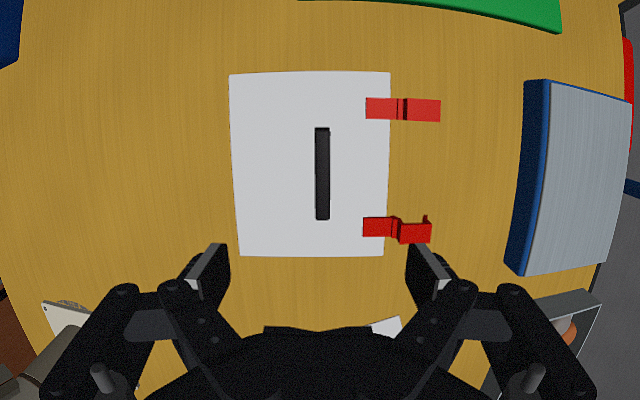

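The wrist view shows the bar at about (322,173), upright in the image. The plate spans (230..390, 72..256), with the knuckles on the right (+x).

```bash
python3 - <<'E'
from h import *
m=np.load("w1.npz");a=cv2.imread("pics/w1.png").astype(int)
K=(a.max(2)<80)&sub(a,290,350,110,240)
s,c,p=blobs(K,1)[0];print("bar",s,c)
q=wcast(m,p,.047)[:,:2];r=cv2.minAreaRect((q*1000).astype(np.float32));print(r)
r0=p[p[:,1]<p[:,1].min()+10]; # line fit of bar
l=cv2.fitLine((q*1000).astype(np.float32),cv2.DIST_L2,0,.01,.01).ravel();print("bar dir",np.degrees(np.arctan2(l[1],l[0])))
W=(a.min(2)>150)&sub(a,220,400,65,260)
s,c,p=blobs(W,1)[0];h=wcast(m,cv2.convexHull(p.astype(np.int32))[:,0],.005)[:,:2];print(cv2.minAreaRect((h*1000).astype(np.float32)))
Rm=(a[...,2]>120)&(a[...,1]<80)&sub(a,350,450,90,250)
for s,c,p in blobs(Rm):
    q=wcast(m,p,.04)[:,:2];print("red",q.min(0),q.max(0),q.mean(0))
E
```

```text
bar [ 315  128   15   92 1333] [322.19429857 172.74418605]
((467.388671875, 341.7136535644531), (94.45177459716797, 14.42110538482666), 89.73983764648438)
bar dir 89.9394
((453.60760498046875, 340.41778564453125), (222.63291931152344, 182.98110961914062), 89.62852478027344)
red [0.51249765 0.39813344] [0.55107846 0.42005015] [0.53107213 0.40896942]
red [0.55534751 0.39748153] [0.59250249 0.42073402] [0.57332642 0.40919609]
```

Visiting the box first for a close look, since the lid would hide it later.

```bash
python3 -m jog '[[[0.03,-0.34,0.06,0,0,0,0],[0.03,-0.34,0.06,0,0,0,0],[0.03,-0.34,0.06,0,0,0,0],[0.03,-0.34,0.06,0,0,0,0],[0.03,-0.34,0.06,0,0,0,0],[0.03,-0.34,0.06,0,0,0,0],[0.03,-0.34,0.06,0,0,0,0],[0.03,-0.34,0.06,0,0,0,0],[0.03,-0.34,0.06,0,0,0,0],[0.03,-0.34,0.06,0,0,0,0]]]'
python3 -m jog '[[[0.07,-0.34,0,0,0,0,0],[0.07,-0.34,0,0,0,0,0],[0.07,-0.34,0,0,0,0,0],[0.07,-0.34,0,0,0,0,0],[0.07,-0.34,0,0,0,0,0],[0.07,-0.34,0,0,0,0,0],[0.07,-0.34,0,0,0,0,0],[0.07,-0.34,0,0,0,0,0],[0.07,-0.34,0,0,0,0,0],[0.07,-0.34,0,0,0,0,0]]]'
python3 -m jog '[[[0,0,0,0,0,0,0],[0,0,0,0,0,0,0],[0,0,0,0,0,0,0]]]'
python3 - <<'E'
from h import *
yaw();m=bot.camera_model("wrist");cv2.imwrite("pics/w2.png",bot.camera("wrist"))
np.savez("w2.npz",K=m["K"],T=m["T"])
E
```

```text
clock: 2.07
eef_pos: [0.4933, -0.0069, 0.2803]
tool_rot: [0.713, 0.701, 0.0, 0.001]
ft_force: [-0.4, 1.6, -0.2]
grip_width: 0.0855
clock: 2.9
eef_pos: [0.5633, -0.3463, 0.2769]
tool_rot: [0.713, 0.701, -0.0, -0.001]
ft_force: [-0.6, 0.4, -0.9]
grip_width: 0.0853
clock: 3.15
eef_pos: [0.5633, -0.3417, 0.2798]
tool_rot: [0.711, 0.703, 0.0, -0.0]
ft_force: [0.6, 0.1, 0.3]
grip_width: 0.0853
t 3.15 tcp [ 0.5633 -0.3417  0.2798] tool y yaw -0.64 F [0.6 0.1 0.3] w 0.08533501833038118
```

View pics/w2.png

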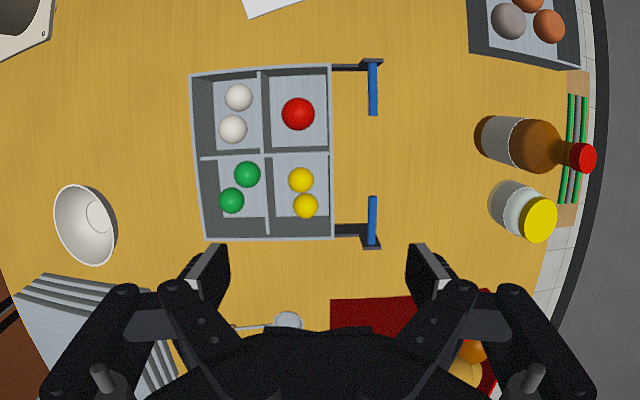

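The two blue pins are clear at about (373,88) and (373,220), and the rim spans x from 190 to 333.

```bash
python3 - <<'E'
from h import *
m=np.load("w2.npz");a=cv2.imread("pics/w2.png").astype(int)
M=(a[...,0]>90)&(a[...,0]-a[...,2]>50)&sub(a,355,395,55,255)
C=[]
for s,c,p in blobs(M):
    q=wcast(m,p,.105)[:,:2];C.append(q.mean(0));print("pin",s,c,q.mean(0).round(4),q.min(0).round(4),q.max(0).round(4))
C.sort(key=lambda v:v[1]);d=C[1]-C[0];print("mid",(C[0]+C[1])/2,"len",np.linalg.norm(d),"yaw",np.degrees(np.arctan2(-d[0],d[1])))
r=wcast(m,[[190,75],[333,66],[333,239],[205,241]],.08)[:,:2];print("rim",r.round(4).tolist(),r.mean(0))
E
```

```text
pin [368  62  10  54 449] [372.37416481  88.48552339] [ 0.6191 -0.2485] [ 0.6146 -0.2754] [ 0.6238 -0.2216]
pin [367 197  10  48 387] [371.56072351 220.87338501] [ 0.6212 -0.3871] [ 0.6166 -0.4143] [ 0.6262 -0.3602]
mid [ 0.62011971 -0.31782133] len 0.13861913026415207 yaw 0.8654961248149282
rim [[0.4222, -0.2232], [0.5814, -0.2227], [0.581, -0.4181], [0.424, -0.4215]] [ 0.5021287  -0.32138043]
```

```bash
python3 -m jog '[[[-0.096,0.34,0,0,0,0,0],[-0.096,0.34,0,0,0,0,0],[-0.096,0.34,0,0,0,0,0],[-0.096,0.34,0,0,0,0,0],[-0.096,0.34,0,0,0,0,0],[-0.096,0.34,0,0,0,0,0],[-0.096,0.34,0,0,0,0,0],[-0.096,0.34,0,0,0,0,0],[-0.096,0.34,0,0,0,0,0],[-0.096,0.34,0,0,0,0,0]]]'
python3 -m jog '[[[0,0.343,-0.08,0,0,0,0],[0,0.343,-0.08,0,0,0,0],[0,0.343,-0.08,0,0,0,0],[0,0.343,-0.08,0,0,0,0],[0,0.343,-0.08,0,0,0,0],[0,0.343,-0.08,0,0,0,0],[0,0.343,-0.12,0,0,0.3,0],[0,0.343,-0.16,0,0,0.3,0],[0,0.343,-0.16,0,0,0.3,0],[0,0.343,-0.16,0,0,0.3,0]]]'
python3 -m jog '[[[0,0,0,0,0,0,0],[0,0,0,0,0,0,0],[0,0,0,0,0,0,0]]]'; python3 -c "from h import *;yaw()"
```

```text
clock: 4.03
eef_pos: [0.4649, 0.0006, 0.2804]
tool_rot: [0.709, 0.705, 0.001, -0.0]
ft_force: [-0.1, 0.4, 0.1]
grip_width: 0.0855
clock: 4.87
eef_pos: [0.4647, 0.341, 0.1156]
tool_rot: [0.709, 0.705, -0.002, -0.001]
ft_force: [-0.3, -0.6, -0.7]
grip_width: 0.0853
clock: 5.12
eef_pos: [0.4674, 0.3388, 0.1206]
tool_rot: [0.71, 0.704, 0.001, 0.0]
ft_force: [-0.5, 0.4, -0.2]
grip_width: 0.0852
t 5.1167 tcp [0.4674 0.3388 0.1206] tool y yaw -0.51 F [-0.5  0.4 -0.2] w 0.08516068793038516
```

```bash
python3 -m jog '[[[0,0.002,-0.03,0,0,0,0],[0,0.002,-0.06,0,0,0,0],[0,0.002,-0.08,0,0,0,0],[0,0.002,-0.091,0,0,0,0],[0,0.002,-0.091,0,0,0,0],[0,0.002,-0.091,0,0,0,60],[0,0.002,-0.091,0,0,0,120],[0,0.002,-0.091,0,0,0,180],[0,0.002,-0.091,0,0,0,255],[0,0.002,-0.091,0,0,0,255]]]'
python3 -m jog '[[[0,0,0,0,0,0,255],[0,0,0,0,0,0,255],[0,0,0,0,0,0,255],[0,0,0,0,0,0,255],[0,0,0,0,0,0,255],[0,0,0,0,0,0,255]]]'; python3 -c "from h import *;yaw()"
```

```text
clock: 5.95
eef_pos: [0.4676, 0.3415, 0.0295]
tool_rot: [0.71, 0.704, 0.001, 0.0]
ft_force: [-0.2, -0.2, -0.5]
grip_width: 0.0252
clock: 6.45
eef_pos: [0.4675, 0.3415, 0.0293]
tool_rot: [0.71, 0.704, 0.001, 0.0]
ft_force: [-0.5, -1.1, 5.5]
grip_width: 0.0152
t 6.45 tcp [0.4675 0.3415 0.0293] tool y yaw -0.5 F [-0.5 -1.1  5.5] w 0.015190772300286936
```

```bash
python3 -m jog '[[[0,0,0.01,0,0,0,255],[0,0,0.025,0,0,0,255],[0,0,0.045,0,0,0,255],[0,0,0.07,0,0,0,255],[0,0,0.095,0,0,0,255],[0,0,0.12,0,0,0,255],[0,0,0.14,0,0,0,255],[0,0,0.155,0,0,0,255],[0,0,0.165,0,0,0,255],[0,0,0.17,0,0,0,255]]]'
python3 -m jog '[[[0,-0.008,0,0,0,0,255],[0,-0.022,0,0,0,0,255],[0,-0.042,0,0,0,0,255],[0.002,-0.067,0,0,0,0,255],[0.004,-0.092,0,0,0,0,255],[0.006,-0.117,0,0,0,0.2,255],[0.008,-0.142,0,0,0,0.4,255],[0.010,-0.167,0,0,0,0.6,255],[0.012,-0.192,0,0,0,0.8,255],[0.014,-0.217,0,0,0,1,255]]]'
python3 -m jog '[[[0.002,-0.025,0,0,0,0,255],[0.004,-0.05,0,0,0,0,255],[0.006,-0.075,0,0,0,0,255],[0.008,-0.1,0,0,0,0,255],[0.010,-0.125,0,0,0,0,255],[0.012,-0.15,0,0,0,0,255],[0.014,-0.175,0,0,0,0,255],[0.016,-0.20,0,0,0,0,255],[0.018,-0.225,0,0,0,0,255],[0.02,-0.25,0,0,0,0,255]]]'
python3 -m jog '[[[0.002,-0.025,0,0,0,0,255],[0.004,-0.05,0,0,0,0,255],[0.006,-0.075,0,0,0,0,255],[0.008,-0.1,0,0,0,0,255],[0.01,-0.125,0,0,0,0,255],[0.01,-0.15,0,0,0,0,255],[0.01,-0.170,0,0,0,0,255],[0.01,-0.184,0,0,0,0,255],[0.01,-0.192,0,0,0,0,255],[0.01,-0.193,0,0,0,0,255]]]'
python3 -m jog '[[[0,0,0,0,0,0,255],[0,0,0,0,0,0,255],[0,0,0,0,0,0,255],[0,0,0,0,0,0,255]]]'
python3 - <<'E'
from h import *
yaw();w=bot.camera_model("wrist");np.savez("w3.npz",K=w["K"],T=w["T"]);a=bot.camera("wrist");b=bot.camera("side");cv2.imwrite("pics/w3.png",a);cv2.imwrite("pics/s3.png",b)
cv2.imwrite("pics/c3.png",np.hstack([cv2.resize(a[:, 100:540],(440,400)),cv2.resize(b[70:230,230:374],(360,400))]))
E
```

```text
clock: 7.28
eef_pos: [0.4669, 0.3411, 0.1993]
tool_rot: [0.71, 0.704, 0.0, -0.0]
ft_force: [0.2, 0.2, -4.4]
grip_width: 0.0151
clock: 8.12
eef_pos: [0.4791, 0.1212, 0.1966]
tool_rot: [0.704, 0.71, -0.002, -0.001]
ft_force: [-0.1, 0.0, -4.4]
grip_width: 0.0152
clock: 8.95
eef_pos: [0.4985, -0.1278, 0.1966]
tool_rot: [0.704, 0.71, -0.001, -0.002]
ft_force: [-0.4, 1.0, -4.1]
grip_width: 0.0148
clock: 9.78
eef_pos: [0.5096, -0.3203, 0.1971]
tool_rot: [0.705, 0.709, -0.0, -0.001]
ft_force: [0.5, 0.5, -4.2]
grip_width: 0.0151
clock: 10.12
eef_pos: [0.5111, -0.3178, 0.1985]
tool_rot: [0.704, 0.711, 0.0, -0.0]
ft_force: [-0.3, -0.5, -4.4]
grip_width: 0.0147
t 10.1167 tcp [ 0.5111 -0.3178  0.1985] tool y yaw 0.58 F [-0.3 -0.5 -4.4] w 0.014680864561246725
```

View pics/c3.png

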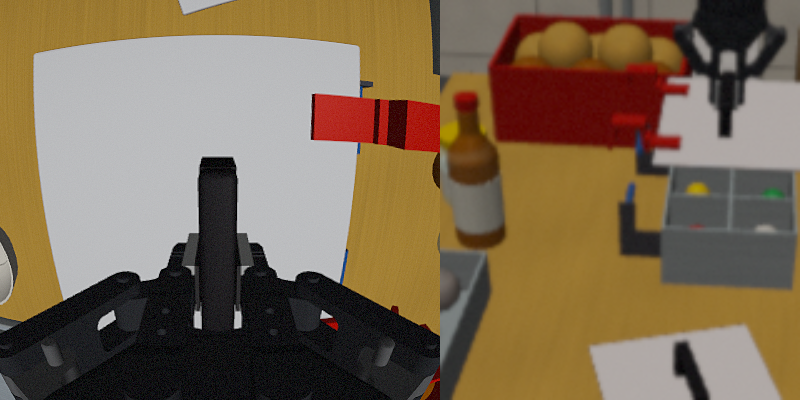

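The lid hangs level over the box. In the wrist image its +y corners are near (135,54) and (459,46). I use these to compute the held lid's pose.

```bash
python3 - <<'E'
from h import *
m=np.load("w3.npz");a=cv2.imread("pics/w3.png").astype(int)
W=(a.min(2)>130)&sub(a,120,470,20,250)
s,c,p=blobs(W,1)[0]
z=.1985+.011-.035
top=[p[p[:,0]==u][:,1].min()for u in range(150,450,10)]
T=wcast(m,np.c_[np.arange(150,450,10),np.array(top)-.5],z)[:,:2]
k=np.polyfit(T[:,0],T[:,1],1);print("y edge yaw",np.degrees(np.arctan(k[0])),"res",np.abs(np.polyval(k,T[:,0])-T[:,1]).max())
rows=range(70,140,5)
L=wcast(m,[[p[p[:,1]==v][:,0].min()-.5,v]for v in rows],z)[:,:2]
kl=np.polyfit(L[:,1],L[:,0],1);print("x- edge yaw",np.degrees(np.arctan(-kl[0])))
rows=[55,60,65,70,75,80,150,155,160,165,170]
R=wcast(m,[[p[p[:,1]==v][:,0].max()+.5,v]for v in rows],z)[:,:2]
kr=np.polyfit(R[:,1],R[:,0],1);print("x+ edge yaw",np.degrees(np.arctan(-kr[0])))
y0=np.polyval(k,.5);print("at y=-.25: xL,xR",np.polyval(kl,-.25),np.polyval(kr,-.25)," y edge at x=.511",np.polyval(k,.511))
Rm=(a[...,2]>100)&(a[...,1]<60)&sub(a,400,580,80,165)
s,c,q=blobs(Rm,1)[0];print("red",s)
E
```

```text
y edge yaw 0.550547137369217 res 0.00030323747715718663
x- edge yaw 1.378912493310779
x+ edge yaw 0.7011043972633413
at y=-.25: xL,xR 0.40603526164264836 0.5872461997685208  y edge at x=.511 -0.20812528227216578
red [ 413   94   62   49 2669]
```

The held lid's handle is at about (0.5115, -0.320), yaw about 0.7°. The target is (0.512, -0.3195) at 0.85°, so it is aligned. Lowering now.

```bash
python3 -m jog '[[[0.0005,0,-0.01,0,0,0.2,255],[0.0005,0,-0.025,0,0,0.2,255],[0.0005,0,-0.04,0,0,0.2,255],[0.0005,0,-0.053,0,0,0.2,255],[0.0005,0,-0.063,0,0,0.2,255],[0.0005,0,-0.071,0,0,0.2,255],[0.0005,0,-0.077,0,0,0.2,255],[0.0005,0,-0.080,0,0,0.2,255],[0.0005,0,-0.080,0,0,0.2,255],[0.0005,0,-0.080,0,0,0.2,255]]]'
python3 -m jog '[[[0,0,-0.002,0,0,0,255],[0,0,-0.004,0,0,0,255],[0,0,-0.006,0,0,0,255],[0,0,-0.007,0,0,0,255],[0,0,-0.008,0,0,0,255],[0,0,-0.008,0,0,0,255],[0,0,-0.008,0,0,0,255]]]'
python3 -c "
from h import *
yaw();b=bot.camera('side');cv2.imwrite('pics/s4.png',cv2.resize(b[90:200,270:400],None,fx=5,fy=5,interpolation=2))"
```

```text
clock: 11.05
eef_pos: [0.5117, -0.3191, 0.1187]
tool_rot: [0.703, 0.711, 0.0, 0.0]
ft_force: [0.4, -0.5, -3.9]
grip_width: 0.015
clock: 11.63
eef_pos: [0.5114, -0.3189, 0.1103]
tool_rot: [0.703, 0.711, -0.0, -0.0]
ft_force: [-0.3, -0.7, -3.6]
grip_width: 0.0149
t 11.6333 tcp [ 0.5114 -0.3189  0.1103] tool y yaw 0.69 F [-0.3 -0.7 -3.6] w 0.014939855068482171
```

View pics/s4.png

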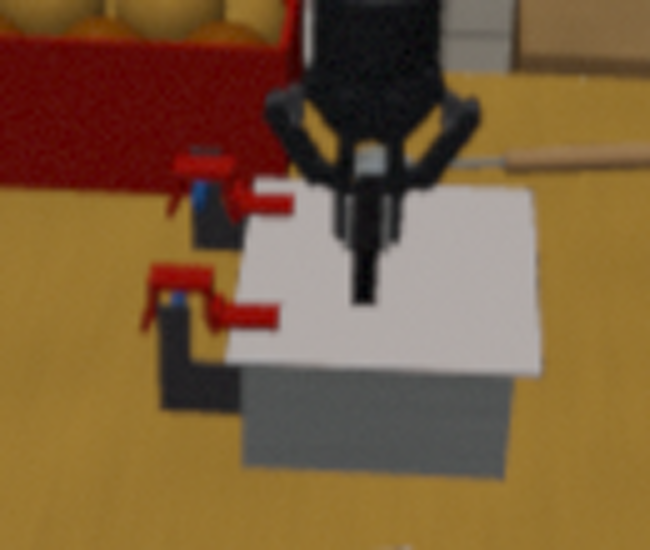

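Both knuckles straddle their pins, with blue visible inside each U, and no contact force shows yet. I lower the last millimetres in small steps.

```bash
python3 -m jog '[[[0,0,-0.0007,0,0,0,255],[0,0,-0.0014,0,0,0,255],[0,0,-0.002,0,0,0,255],[0,0,-0.002,0,0,0,255],[0,0,-0.002,0,0,0,255]]]'; python3 -c "from h import *;yaw()"
```

```text
clock: 12.1
eef_pos: [0.5115, -0.3191, 0.1093]
tool_rot: [0.703, 0.711, 0.0, 0.0]
ft_force: [-2.1, 2.2, 5.3]
grip_width: 0.0147
t 12.1 tcp [ 0.5115 -0.3191  0.1093] tool y yaw 0.69 F [-2.1  2.2  5.3] w 0.014661450254843115
```

Contact came at TCP z = 0.1093, which is exactly the grasp height plus the 80 mm rim, so the lid is fully down. Releasing.

```bash
python3 -m jog '[[[0,0,0,0,0,0,225],[0,0,0,0,0,0,200],[0,0,0,0,0,0,150],[0,0,0,0,0,0,100],[0,0,0,0,0,0,50],[0,0,0,0,0,0,0],[0,0,0,0,0,0,0],[0,0,0,0,0,0,0],[0,0,0,0,0,0,0],[0,0,0,0,0,0,0]]]'
python3 -m jog '[[[0,0,0.01,0,0,0,0],[0,0,0.03,0,0,0,0],[0,0,0.06,0,0,0,0],[0,0,0.1,0,0,0,0],[0,0,0.14,0,0,0,0],[0,0.04,0.16,0,0,0,0],[0,0.08,0.16,0,0,0,0],[0,0.12,0.16,0,0,0,0],[0,0.16,0.16,0,0,0,0],[0,0.2,0.16,0,0,0,0]]]'
python3 -m jog '[[[0,0.04,0,0,0,0,0],[0,0.04,0,0,0,0,0],[0,0.04,0,0,0,0,0],[0,0.04,0,0,0,0,0]]]'
python3 -c "
from h import *
yaw();b=bot.camera('side');a=bot.camera('top');cv2.imwrite('pics/t5.png',a)
cv2.imwrite('pics/c5.png',np.hstack([cv2.resize(b[90:200,270:370],(400,440),interpolation=2),cv2.resize(a[140:280,400:527],(399,440),interpolation=2)]))"
```

```text
clock: 12.93
eef_pos: [0.5114, -0.3189, 0.1083]
tool_rot: [0.703, 0.711, 0.0, -0.0]
ft_force: [0.4, 0.1, 0.7]
grip_width: 0.0855
clock: 13.77
eef_pos: [0.5112, -0.1174, 0.2697]
tool_rot: [0.703, 0.711, 0.001, 0.001]
ft_force: [1.0, -0.0, -0.5]
grip_width: 0.0852
clock: 14.1
eef_pos: [0.5116, -0.079, 0.2691]
tool_rot: [0.703, 0.712, 0.0, 0.001]
ft_force: [0.6, 0.1, -0.3]
grip_width: 0.0853
t 14.1 tcp [ 0.5116 -0.079   0.2691] tool y yaw 0.74 F [ 0.6  0.1 -0.3] w 0.08525813039847802
```

View pics/c5.png

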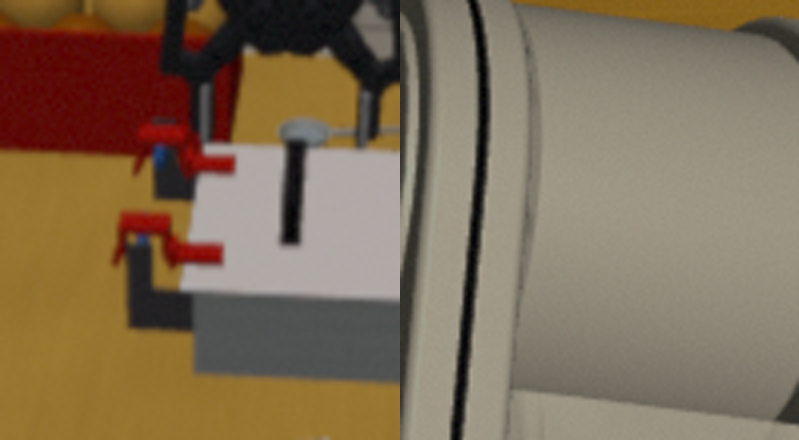

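The side view shows the lid lying flat on the rim, with both knuckles over the pins and the gripper clear. The arm hides the top view. One numeric check follows from the wrist camera.

```bash
python3 - <<'E'
from h import *
m=bot.camera_model("wrist");a=bot.camera("wrist").astype(int);cv2.imwrite("pics/w6.png",a)
s=cv2.imread("pics/side0.png").astype(int);b=bot.camera("side").astype(int)
print("plain lid image change",np.abs(b-s)[205:260,292:372].mean())
E
```

```text
plain lid image change 1.6823484848484849[ WARN:0@0.426] global loadsave.cpp:1063 imwrite_ Unsupported depth image for selected encoder is fallbacked to CV_8U.
```

View pics/w6.png

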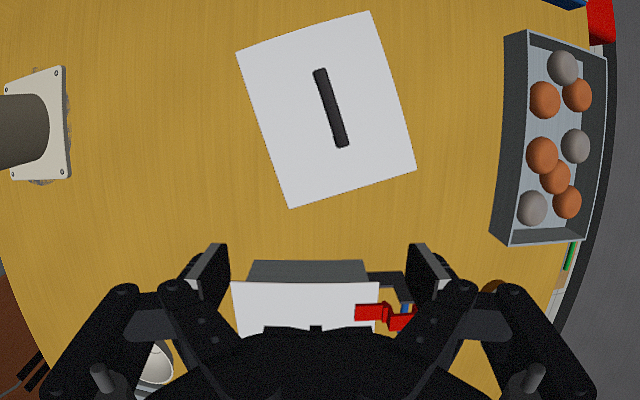

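The plain lid at (325,108) is undisturbed. The seated lid lies flush along the box's near rim at (305,282), with its knuckle over the pin at (405,312). Handing in.

```bash
python3 -c "from h import *;yaw();print(bot.job_done())"
```

```text
t 14.3 tcp [ 0.5114 -0.0804  0.2683] tool y yaw 0.55 F [-0.3 -0.6  0.6] w 0.08546295766670174
the job is handed in; nothing more can be done
None
```

The hinged lid is back on the box, and I handed the job in at 14.3 s. I carried it by its handle, aligned it to about 1 mm and 0.3°, and lowered it with both knuckles over the pins. I let go only after it touched down.

- **Seating:** contact came at TCP z = 0.1093 m, exactly the grasp height plus the 80 mm rim. The side view after release shows the lid flat with both knuckles on the pins.
- **Forces:** the highest reading was about 5.5 N.
- **Plain lid:** it did not move. Its image changed by only 1.7 grey levels from the start, and the wrist view agrees.
- **Checks not fully made:** the arm hid the box in the final top view. The last wrist view showed only the near part of the lid and one knuckle, so it gave no measured final pose.

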